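# Set up the seed sieves and show the coarse mesh to the inspection camera

### The job

Get the seed sieves ready: nest the brass fine sieve squarely into the receiver pan and let go of it, then pick up the steel coarse sieve with the blue band and hold it up to the inspection camera so that its mesh can be checked before it goes on top: open mouth upwards, underside square to the lens, mesh centred in front of the lens and 10 cm from it. Finish while holding it still there; nothing is put down at the end. Do not drop a sieve, do not touch the camera, and leave the amber bottle, the jar and the brush alone.

Things in the scene. Friction and masses are not known exactly. Their poses are not given: they have to be found in the camera images.
- fine_center (a point): Fine sieve: loose round brass-coloured frame with fine dark mesh, 0.2 kg. Frame 104 mm outside, 88 mm bore: its 8 mm wall is pinched from above, one finger inside. 46 mm high: the lowest 10 mm is a spigot 83 mm across with chamfered foot, on which it stands. Mesh 34 mm below the top rim. This point: on its axis, 23 mm above its underside and 23 mm below its rim. z: its axis, up out of the mouth.
- coarse_center (a point): Coarse sieve: same shape, sizes and weight as the fine sieve, but steel with a blue band round the frame and an open mesh of 10 mm squares. This point is on its axis, half-way up (23 mm above the underside, 23 mm below the rim). z is its axis, up out of the open mouth.
- coarse_mesh (a point): Centre of the coarse sieve's mesh, on its axis, 12 mm below coarse_center. z as for coarse_center.
- pan_rim (a point): Receiver pan: loose plain aluminium pan with a solid floor, 104 mm outside, 88 mm bore, 40 mm high, 0.3 kg. This point is the centre of its mouth at rim height. A sieve's spigot drops into the bore (2.5 mm clearance all round) until the sieve's wide frame rests on the pan's rim; fine_center is then 13 mm above this point.
- lens (a point): Inspection camera: white head (46 mm square), black lens, ring light 56 mm across, in a grey U bracket, 165 mm high at most, looking up at a slant towards the robot's side. This point: centre of the lens's front face. x points out along its line of sight, y is level. Presented rightly, the sieve's z lies along this x and coarse_mesh is 100 mm out along x.
- camera_tilt (a joint): How far the camera's line of sight is tilted up above level, rad (0 = level, 1.57 = straight up). Stiff; set for this job, between about 0.98 and 1.25; not to be changed.
- camera_stand: The camera's round foot, 110 mm across, fixed to the bench; origin at the centre of its underside, x the level direction in which the camera faces. The tilt axis is 105 mm above this point and the lens's front is 50 mm from that axis.
- amber_center (a point): Bystander: small amber bottle with black cap, 34 mm diameter, 85 mm high; this point is half-way up. Leave it standing where it is.
- jar_center (a point): Bystander: closed seed jar with orange lid, 66 mm diameter, 100 mm high; this point is half-way up. Leave it standing where it is.
- brush: Bystander: sieve brush with wooden handle, 170 mm long, lying along its x on the bench; origin under its middle. Leave it where it is.
Not all that is in view belongs to the job. What is shaped like the part that bears coarse_center but turquoise is not meant. There is more than one size of the part that bears fine_center; the job needs the middle-sized.

How it is judged (in metres and radians):
On the way, in this order (a step that is already met when the one before it is completed fails the run):
1. the fine sieve is seated in the pan and let go (horizontal distance between fine_center and pan_rim below 0.006 m and z of fine_center in the frame of pan_rim between 0.01 and 0.0155 m and angle between fine_center's own z axis and vertical below 0.05 rad and contact force between fine and the fingers below 0.1 N), for 0.2 s.
2. the coarse sieve is lifted in the fingers, clear of everything (height (world z) of coarse_center above 0.12 m and contact force between coarse and the fingers above 0.5 N), for 0.2 s.
At the end, for the whole second after the job is handed in: Fine sieve let go, fully down in the flat-standing pan, level, within 6 mm of concentric. Coarse sieve held still by the fingers alone, mouth up, mesh centre 100 mm (+-20) from the lens and within 18 mm of its line of sight each way, axis within 0.2 rad of that line (all of step 1 and angle between pan_rim's own z axis and vertical below 0.05 rad and height (world z) of pan below 0.004 m and contact force between fine and the arm below 0.1 N and x of coarse_mesh in the frame of lens between 0.08 and 0.12 m and y of coarse_mesh in the frame of lens between -0.018 and 0.018 m and z of coarse_mesh in the frame of lens between -0.018 and 0.018 m and angle between the z axis of coarse_mesh and the x axis of lens, either way round below 0.2 rad and angle between coarse_mesh's own z axis and vertical below 1.2 rad and contact force between coarse and the fingers above 0.5 N and contact force between coarse and fine below 0.1 N and contact force between coarse and pan below 0.1 N and contact force between coarse and camera_stand below 0.1 N and linear speed of coarse below 0.03 m/s and angular speed of coarse below 0.2 rad/s); the arm keeps its last pose, push and grip.
It fails at once if a sieve is dropped (falls freely, over 0.5 m/s) ((linear speed of fine above 0.5 m/s and contact force between fine and anything else below 0.05 N) or (linear speed of coarse above 0.5 m/s and contact force between coarse and anything else below 0.05 N)).
It fails at once if the camera is touched (over 1 N) (contact force between camera_stand and anything else above 1 N).
It fails at once if the amber bottle, jar or brush is moved by more than 20 mm (distance of any of amber_center, jar_center, brush from where it was at the start of the episode above 0.02 m).
It also fails if it takes over 56 s, if anything falls off the work surface, if the arm or the gripper's body presses on something with over 40 N, if the wrist force passes 120 N, or if a joint passes its speed limit or range.

### The arm

A 7-joint arm with a two-finger parallel gripper is mounted at the origin on the work surface. World frame = base frame: x ahead of the robot, y to its left, z up, the work surface at z = 0. Lengths are in mm, angles in rad, forces in N, time in s.
With the tool pointing down it reaches from about 425 to 1025 mm from the base axis. Payload 9.4 kg.
Tool frame: the origin (TCP) lies midway between the tips of the shut fingers; the grasp point (between the pads) lies 19 mm behind it; z points along the fingers, x is the direction in which the jaws open and shut, and the axes are right-handed (so a half turn about z gives the same grasp; the last joint's range is limited). The gripper opens to 93 mm and grips with 3 to 60 N. Pads are 15 mm wide; open, the fingers measure 128 mm over their backs; the gripper's body (75 mm by 188 mm) begins 65 mm behind the grasp point.
Start: joints at [1.172, 0.599, -0.003, 1.599, 0.002, 0.943, -0.08], TCP at [229.289, -687.787, 218.618] pointing down, gripper open.
Joint ranges: [-2.57, 2.57], [-0.35, 1.97], [-1.29, 1.29], [0.11, 2.56], [-1.05, 4.19], [0.11, 1.86], [-2.63, 2.63]. Speed limits (rad/s): [2.22, 2.22, 3.01, 3.01, 3.14, 3.14, 3.14].

### API

Orientations are given as a rotation vector (axis times angle).
In Python, from station import r gives the robot as it stands.
- The arm moves only by the tool jog_arm, never from a script. Its argument "plan" is a list of rows, each an object with "linear": the shift along the tool's x, y, z in units of 40 mm (1.0 is 40 mm), a list of three; "turn": the turn about the tool's z in units of 10 degrees (1.0 is 10 degrees); "claw": the opening, from -1 (shut) to 1 (fully open), so that 0 is half open. A call has 1 to 12 rows; each row is the pose to reach, as a shift and turn from the pose measured when the call began, along the tool's axes at that moment; what a row does not reach only later rows make up. A row lasts 1/8 s, in which the tool goes at most 62.5 mm and 10.7 degrees, less where a joint would pass 70% of its speed; a pose out of reach is approached as far as the arm can. A call with a gripper value outside its range is refused whole. The fingers move at their own pace and stop on an object; "newtons" is the grip in N (left out, the last holds). Time passes only in rows, so rows that repeat a pose let the fingers close. It gives the time, the measured TCP pose, the force and the opening at its end, in the units of the state.
- r.observe(): the state, without advancing time (a new reading comes with each control period).
- r.get_image(name): name is "scene" or "top" or "wrist"; returns a dict with "img" (384x512x3 uint8, red, green, blue), "intrinsics" (3x3 intrinsics, pixels), "R" (3x3) and "t" (3): a world point X has camera coordinates R X + t. Camera axes: x right, y down, z forward; pixel columns grow to the right and rows downward; lengths in mm; the calibration is good to about 2 mm. A picture is of the moment at which its call begins. There is no depth.
- r.job_done(): hands the job in, once; it reports no verdict.
Trained networks look in a picture, given as the dict that the camera call returned (one of the last four; its "shot" number tells which), for a name from the list of things; names that differ only in an ending like _2 or _b are one class to them, and where a whole thing is asked for, a point or a joint stands for the part that bears it (a point fixed in the world has none). Each returns a list of dicts, best first, with "conf" (0 to 1); they miss things now and then, are a little off and sometimes report something else, mostly with a low value. They report only what shows in the picture. A call takes as long as a camera call. They do not tell look-alikes from the thing itself.
- r.recognise(picture, thing): "centre" ([x, y, z] in mm, in the coordinates of the camera as it stood for that picture, good to about 4 mm: the middle of the surface that is visible of it).
- r.trace(picture, thing): "mask" (384x512 bool, what is visible of it).
- r.mark_of(picture, thing): "centre" ([x, y, z] in mm, in the coordinates of the camera as it stood for that picture, good to about 4 mm: a listed point, or the origin of a listed thing).
The state is a dict: "clock": time; "q": joint angles; "qd": joint speeds; "effort": joint torques, N m; "ee_pos": TCP position; "ee_rot": TCP orientation; "ft_force": force on the tool from outside, world axes, zero at the start; "wrist_torque": the same for the moment, N m; "width": finger opening in mm.
Only numpy, scipy, OpenCV 4.12 (cv2) and the standard library are available. Lean on these libraries where they do the work, as an engineer would, in place of code of your own. Each camera call takes 0.05 s, during which the arm holds its last target.

## Working session

There is one attempt and no reset: what is moved stays moved. The work goes in short steps, Python scripts to look and compute and a tool call to move; the robot and the scene stay as the last step left them, time stands still between calls to the robot, and variables do not carry over. Pictures are saved under pics/ and viewed, and the job is handed in when it is done.

Besides the shell and the picture viewer there is one more tool, called after "Call:" as name(argument=value, ...), one argument or row to a line, values as JSON. jog_arm: Moves the arm, as the interface text tells. Its arguments: {"type":"object","properties":{"plan":{"type":"array"},"newtons":{"type":"number"}},"required":["plan"]}

```bash
mkdir -p pics; ls; cat > h.py <<'E'
import numpy as np, cv2
from station import r
from scipy.spatial.transform import Rotation as Ro
def snap(name,fn):
    p=r.get_image(name); cv2.imwrite('pics/'+fn,cv2.cvtColor(p['img'],cv2.COLOR_RGB2BGR)); return p
def proj(p,X):
    c=np.array(p['R'])@np.array(X).T.reshape(3,-1)+np.array(p['t']).reshape(3,1)
    u=np.array(p['intrinsics'])@c; return (u[:2]/u[2]).T
def world(p,c): return np.array(p['R']).T@(np.array(c)-np.array(p['t']))
def ray(p,uv):
    R=np.array(p['R']);d=R.T@np.linalg.inv(p['intrinsics'])@np.array([uv[0],uv[1],1.]);return -R.T@np.array(p['t']),d/np.linalg.norm(d)
def onz(p,uv,z):
    o,d=ray(p,uv); return o+d*(z-o[2])/d[2]
E
python3 - <<'E'
from h import *
s=r.observe(); print({k:np.round(v,3) for k,v in s.items()})
names=['fine_center','coarse_center','pan_rim','lens','camera_stand','amber_center','jar_center','brush']
for n in ['scene','top','wrist']:
    p=snap(n,n+'0.png'); print(n,'cam at',np.round(-np.array(p['R']).T@np.array(p['t'])),p['shot'])
    for t in names:
        for d in r.mark_of(p,t): 
            print(n,t,round(d['conf'],2),np.round(world(p,d['centre'])),np.round(proj(p,world(p,d['centre'])))[0])
print(r.observe()['clock'])
E
```

```text
pics
{'clock': np.float64(0.0), 'q': array([ 1.172,  0.6  , -0.003,  1.6  ,  0.002,  0.943, -0.08 ]), 'qd': array([ 0.001, -0.001, -0.   , -0.002, -0.001,  0.001, -0.001]), 'effort': array([-0.0000e+00, -7.6507e+01,  1.4970e+00, -2.5235e+01, -5.2000e-02,
        1.7000e-02,  0.0000e+00]), 'ee_pos': array([ 229.14 , -687.323,  217.77 ]), 'ee_rot': array([-2.548e+00,  1.836e+00,  2.000e-03]), 'ft_force': array([-1.076,  0.154,  0.245]), 'wrist_torque': array([0.009, 0.046, 0.05 ]), 'width': np.float64(92.953)}
scene cam at [1079.  418. 1013.] 1
scene fine_center 0.9 [ 298. -328.   33.] [234. 132.]
scene fine_center 0.89 [ 464. -271.   23.] [217. 164.]
scene fine_center 0.83 [ 595. -251.   13.] [196. 189.]
scene coarse_center 0.86 [460. 255.  23.] [339. 239.]
scene coarse_center 0.72 [284. 264.  23.] [368. 205.]
scene coarse_center 0.6 [433. 425.  23.] [393. 264.]
scene pan_rim 0.75 [477. -21.  42.] [267. 196.]
scene lens 0.59 [697.  58. 152.] [242. 234.]
scene camera_stand 0.62 [721.  50.  -2.] [237. 264.]
scene amber_center 0.7 [647. 394.  42.] [349. 309.]
scene jar_center 0.36 [466. 254.  10.] [337. 242.]
scene brush 0.69 [ 447. -486.   -4.] [181. 142.]
top cam at [ 321.  -67. 1330.] 2
top fine_center 0.67 [ 301. -328.   31.] [345. 262.]
top fine_center 0.67 [ 601. -247.   14.] [316. 169.]
top fine_center 0.59 [ 467. -268.   22.] [324. 210.]
top coarse_center 0.85 [432. 420.  24.] [108. 220.]
top coarse_center 0.73 [285. 268.  20.] [154. 267.]
top pan_rim 0.66 [485. -22.  39.] [247. 203.]
top lens 0.71 [704.  54. 151.] [220. 126.]
top camera_stand 0.57 [728.  53.   1.] [225. 133.]
top amber_center 0.53 [645. 393.  42.] [119. 154.]
top jar_center 0.83 [ 674. -406.   49.] [367. 145.]
top brush 0.85 [ 451. -484.   -2.] [390. 215.]
top brush 0.5 [645. 395.  45.] [118. 154.]
wrist cam at [ 293. -667.  385.] 3
1.35
```

View images.

View pics/scene0.png

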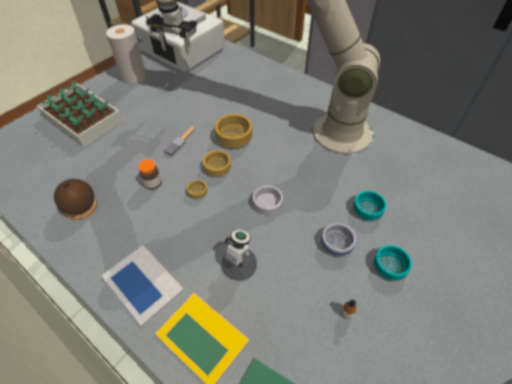

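View pics/top0.png

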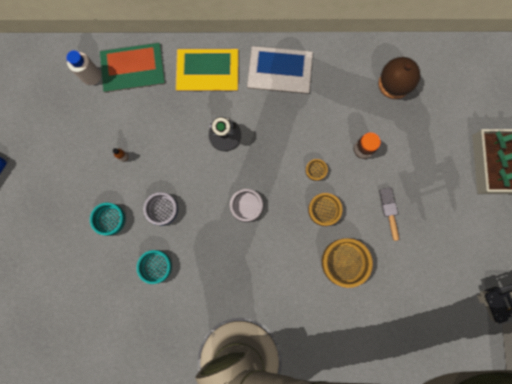

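```bash
python3 -c "
import cv2,numpy as np
a=cv2.imread('pics/scene0.png');b=cv2.imread('pics/top0.png')
x=cv2.resize(a[110:350,150:450],None,fx=2.6,fy=2.4,interpolation=3);cv2.imwrite('pics/sc_crop.png',x)
x=cv2.resize(b[100:300,80:400],None,fx=2.5,fy=2.5,interpolation=3);cv2.imwrite('pics/top_crop.png',x)"
```

```text
(no output)
```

View pics/sc_crop.png

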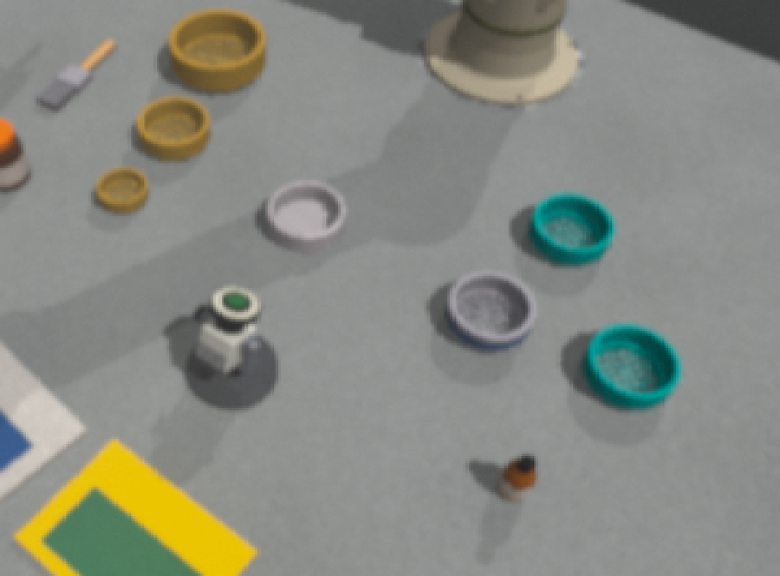

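View pics/top_crop.png

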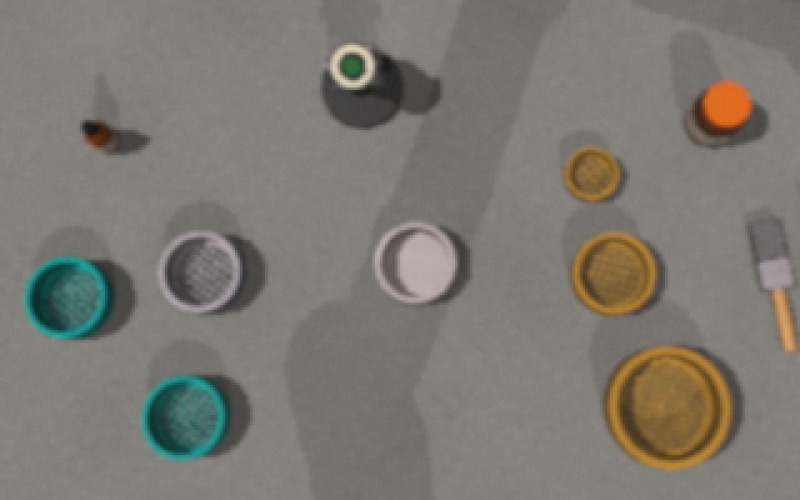

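Candidates (top picture): the brass rings are large (347,262), middle (325,210) and small (316,169), so I take the middle one. The others are steel with a blue band (160,209), turquoise (107,219) and (154,267), so I take the steel one; the close crop shows its blue band. The pan is at (247,205) and the camera at (222,130).

```bash
cat >> h.py <<'E'
def go(target,xdir_deg=None,s=None):
    "jog units to bring TCP to target, tool x world heading xdir"
    s=s or r.observe(); M=Ro.from_rotvec(s['ee_rot']).as_matrix()
    d=M.T@(np.array(target)-s['ee_pos'])/40
    turn=0
    if xdir_deg is not None:
        w=np.array([np.cos(np.radians(xdir_deg)),np.sin(np.radians(xdir_deg)),0]); l=M.T@w
        turn=np.degrees(np.arctan2(l[1],l[0]))/10
    print('linear',np.round(d,2),'turn',round(turn,2),'pos',np.round(s['ee_pos'],1),'tz',np.round(M[:,2],3),'tx',np.round(M[:,0],3),'t',round(float(s['clock']),2),'w',round(float(s['width']),1),'F',np.round(s['ft_force'],1))
E
python3 -c "
from h import *
go([465,-222,200],-90)"
```

```text
linear [-9.18 -9.27  0.47] turn 1.84 pos [ 229.3 -687.8  218.6] tz [-0. -0. -1.] tx [ 0.316 -0.949  0.   ] t 1.35 w 93.1 F [ 0.1 -0.4 -0.3]
```

Call:
jog_arm(
  plan=[
    {"linear": [-9.2, -9.25, 0.45], "turn": 1.84, "claw": -0.14},
    {"linear": [-9.2, -9.25, 0.45], "turn": 1.84, "claw": -0.14},
    {"linear": [-9.2, -9.25, 0.45], "turn": 1.84, "claw": -0.14},
    {"linear": [-9.2, -9.25, 0.45], "turn": 1.84, "claw": -0.14},
    {"linear": [-9.2, -9.25, 0.45], "turn": 1.84, "claw": -0.14},
    {"linear": [-9.2, -9.25, 0.45], "turn": 1.84, "claw": -0.14},
    {"linear": [-9.2, -9.25, 0.45], "turn": 1.84, "claw": -0.14},
    {"linear": [-9.2, -9.25, 0.45], "turn": 1.84, "claw": -0.14},
    {"linear": [-9.2, -9.25, 0.45], "turn": 1.84, "claw": -0.14},
    {"linear": [-9.2, -9.25, 0.45], "turn": 1.84, "claw": -0.14},
    {"linear": [-9.2, -9.25, 0.45], "turn": 1.84, "claw": -0.14},
    {"linear": [-9.2, -9.25, 0.45], "turn": 1.84, "claw": -0.14},
  ],
  newtons=20,
)

```text
clock: 2.85
ee_pos: [463.2, -223.2, 200.7]
ee_rot: [2.219, -2.223, 0.0]
ft_force: [-0.0, -0.4, -0.2]
width: 40.0
```

```bash
python3 - <<'E'
from h import *
p=snap('wrist','w1.png')
go([465,-222,200],-90)
for t in ['fine_center','pan_rim']:
    for d in r.mark_of(p,t): print(t,round(d['conf'],2),np.round(world(p,d['centre']),1),np.round(proj(p,world(p,d['centre'])))[0])
np.savez('w1.npz',**{k:np.array(p[k]) for k in('img','intrinsics','R','t')})
print(proj(p,[465,-270,46]),proj(p,[465,-270,0]))
E
```

```text
linear [-0.02 -0.04  0.02] turn -0.01 pos [ 463.3 -223.   200.6] tz [-0. -0. -1.] tx [-0.002 -1.     0.   ] t 2.9 w 40.1 F [-0.2 -0.1 -0.1]
fine_center 0.87 [ 592.2 -246.2   15.7] [276.  53.]
fine_center 0.71 [ 462.6 -271.5   27.2] [298. 181.]
fine_center 0.18 [479.6 -20.4  41. ] [ 54. 168.]
pan_rim 0.83 [480.2 -18.4  40.9] [ 52. 167.]
[[299.10393626 182.27131467]] [[293.6295753  174.27515343]]
```

View pics/w1.png

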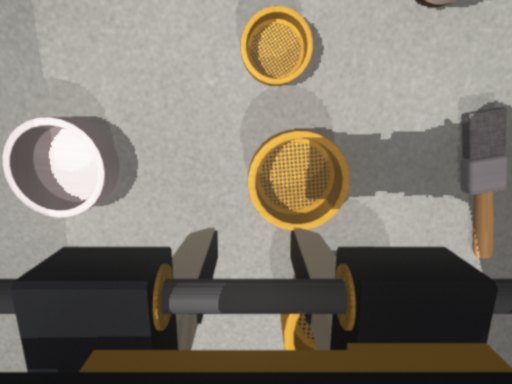

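The wrist view shows the middle brass sieve at (298,180), the small one at (277,45), the pan at (55,167) and the brush at the right edge. Next I'll fit circles to get exact centres and heights.

```bash
cat >> h.py <<'E'
from scipy.optimize import minimize
def cyl(p,x,y,zt,zb,R,ss=4):
    a=np.linspace(0,2*np.pi,73)
    pts=np.concatenate([np.c_[x+R*np.cos(a),y+R*np.sin(a),0*a+z] for z in (zt,zb)])
    h=cv2.convexHull((proj(p,pts)).astype(np.float32))
    m=np.zeros((384*ss,512*ss),np.uint8); cv2.fillConvexPoly(m,np.round((h+.5)*ss).astype(np.int32),1); return m
def fit(p,mask,x0,zt,zb,R=52,ss=4,freez=False):
    c,_=cv2.findContours(mask.astype(np.uint8),cv2.RETR_EXTERNAL,cv2.CHAIN_APPROX_NONE); 
    c=max(c,key=cv2.contourArea); h=cv2.convexHull(c)
    m=np.zeros(mask.shape,np.uint8); cv2.fillConvexPoly(m,h,1); M=cv2.resize(m,None,fx=ss,fy=ss,interpolation=cv2.INTER_NEAREST)
    def f(v):
        dz=v[2] if freez else 0
        k=cyl(p,v[0],v[1],zt+dz,zb,R); return 1-(k&M).sum()/(k|M).sum()
    n=3 if freez else 2
    v0=np.array(list(x0)+[0])[:n]
    s=minimize(f,v0,method='Nelder-Mead',options=dict(initial_simplex=np.vstack([v0]+[v0+6*np.eye(n)[i] for i in range(n)]),xatol=.1,fatol=1e-5))
    return np.round(s.x,1),round(s.fun,3)
def brass(img):
    h=cv2.cvtColor(img,cv2.COLOR_RGB2HSV); return ((h[...,0]>12)&(h[...,0]<28)&(h[...,1]>130)).astype(np.uint8)
def comp(m,uv):
    n,l=cv2.connectedComponents(m.astype(np.uint8)); 
    ys,xs=np.nonzero(m); i=np.argmin((xs-uv[0])**2+(ys-uv[1])**2); return l==l[ys[i],xs[i]]
E
python3 - <<'E'
from h import *
p=dict(np.load('w1.npz'))
m=comp(brass(p['img']),(298,150))
for z in (0,1): print('fine w',fit(p,m,(463,-270),46,10,freez=z))
w=r.get_image('wrist'); t=r.get_image('top'); s=r.get_image('scene')
for n,q in (('w',w),('t',t),('s',s)):
    for thing,x0,zt,zb in (('pan_rim',(480,-20),40,0),('coarse_center',(460,255),46,0),('fine_center',(464,-270),46,10)):
        for d in r.trace(q,thing):
            mm=np.array(d['mask']); uv=proj(q,[*x0,zt])[0]
            ys,xs=np.nonzero(mm)
            if len(xs)<50 or np.hypot(xs.mean()-uv[0],ys.mean()-uv[1])>25: continue
            print(n,thing,round(d['conf'],2),mm.sum(),fit(q,mm,x0,zt,zb),fit(q,mm,x0,zt,zb,freez=True))
print(r.observe()['clock'])
E
```

```text
fine w (array([ 465.2, -269. ]), np.float64(0.03))
fine w (array([ 464.1, -269.8,   -4.9]), np.float64(0.013))
w pan_rim 0.82 9372 (array([478.9, -18.4]), np.float64(0.016)) (array([478.8, -17.9,  -0.9]), np.float64(0.014))
w fine_center 0.6 8298 (array([ 465.8, -268.6]), np.float64(0.019)) (array([ 466.1, -268.2,    2.3]), np.float64(0.016))
t pan_rim 0.82 857 (array([481.4, -17.7]), np.float64(0.036)) (array([480.6, -17.2,   3.9]), np.float64(0.041))
t coarse_center 0.72 548 (array([469.6, 255.9]), np.float64(0.054)) (array([469.8, 257.8, -13. ]), np.float64(0.033))
s pan_rim 0.55 769 (array([480.5, -17.9]), np.float64(0.034)) (array([480.3, -18.1,   0.6]), np.float64(0.033))
s coarse_center 0.63 768 (array([465.2, 251. ]), np.float64(0.091)) (array([459.9, 250.4, -14.1]), np.float64(0.038))
s fine_center 0.94 620 (array([ 465.7, -269.4]), np.float64(0.038)) (array([ 465.6, -269.5,   -1.5]), np.float64(0.037))
3.6
```

```bash
python3 -c "
from h import *
go([465.5,-221.2,60],-90);go([465.5,-221.2,20],-90)"
```

```text
linear [-0.01 -0.04  3.51] turn 0.0 pos [ 463.9 -221.6  200.6] tz [-0. -0. -1.] tx [ 0.001 -1.     0.   ] t 3.6 w 39.7 F [ 0.   0.3 -0.3]
linear [-0.01 -0.04  4.51] turn 0.0 pos [ 463.9 -221.6  200.6] tz [-0. -0. -1.] tx [ 0.001 -1.     0.   ] t 3.6 w 39.7 F [ 0.   0.3 -0.3]
```

Call:
jog_arm(
  plan=[
    {"linear": [0, -0.04, 1.5], "turn": 0, "claw": -0.14},
    {"linear": [0, -0.04, 3.0], "turn": 0, "claw": -0.14},
    {"linear": [0, -0.04, 4.0], "turn": 0, "claw": -0.14},
    {"linear": [0, -0.04, 4.5], "turn": 0, "claw": -0.14},
    {"linear": [0, -0.04, 4.5], "turn": 0, "claw": -0.14},
    {"linear": [0, -0.04, 4.5], "turn": 0, "claw": -1},
    {"linear": [0, -0.04, 4.5], "turn": 0, "claw": -1},
    {"linear": [0, -0.04, 4.5], "turn": 0, "claw": -1},
    {"linear": [0, -0.04, 4.5], "turn": 0, "claw": -1},
    {"linear": [0, -0.04, 4.5], "turn": 0, "claw": -1},
  ],
  newtons=30,
)

```text
clock: 4.85
ee_pos: [465.7, -221.6, 21.2]
ee_rot: [-2.222, 2.22, -0.001]
ft_force: [-1.7, 0.5, 6.5]
width: 7.7
```

```bash
python3 - <<'E'
from h import *
p=snap('wrist','w2.png')
m=comp(brass(p['img']),proj(p,[465,-270,46])[0])
print(fit(p,m,(465,-270),46,10))
go([480,30,120],-90)
E
```

```text
(array([ 466.7, -269.9]), np.float64(0.327))
linear [-6.29 -0.37 -2.47] turn 0.0 pos [ 465.6 -221.6   21.2] tz [ 0.001 -0.    -1.   ] tx [ 0.001 -1.     0.   ] t 4.9 w 7.8 F [-1.   1.6  7.1]
```

View pics/w2.png

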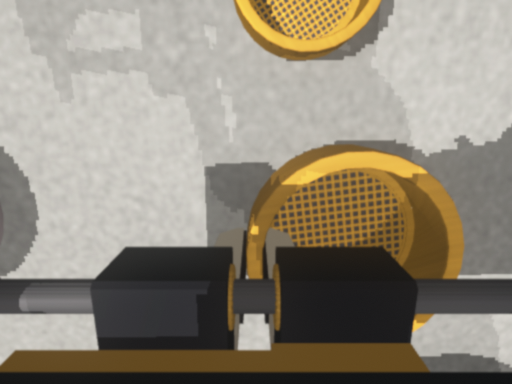

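Call:
jog_arm(
  plan=[
    {"linear": [0, 0, -0.7], "turn": 0, "claw": -1},
    {"linear": [0, 0, -1.7], "turn": 0, "claw": -1},
    {"linear": [-1.2, -0.1, -2], "turn": 0, "claw": -1},
    {"linear": [-2.4, -0.2, -2], "turn": 0, "claw": -1},
    {"linear": [-3.6, -0.3, -2], "turn": 0, "claw": -1},
    {"linear": [-4.8, -0.35, -2], "turn": 0, "claw": -1},
    {"linear": [-5.8, -0.35, -2], "turn": 0, "claw": -1},
    {"linear": [-6.29, -0.35, -2], "turn": 0, "claw": -1},
    {"linear": [-6.29, -0.35, -2], "turn": 0, "claw": -1},
    {"linear": [-6.29, -0.35, -2], "turn": 0, "claw": -1},
  ],
)

```text
clock: 6.15
ee_pos: [479.3, 29.1, 101.2]
ee_rot: [2.222, -2.221, 0.001]
ft_force: [0.1, -1.5, -1.5]
width: 8.3
```

```bash
python3 - <<'E'
from h import *
p=snap('wrist','w3.png');s=snap('scene','s3.png');t=snap('top','t3.png')
go([479.5,30,100],-90)
z=r.observe()['ee_pos'][2]
for n,q in (('s',s),('t',t)):
    m=comp(brass(q['img']),proj(q,[480,-18,z+25])[0])
    print(n,m.sum(),fit(q,m,(480,-18),z+26,z-10),fit(q,m,(480,-18),z+26,z-10,freez=True))
    x0,y0=proj(q,[480,-18,z])[0].astype(int)
    cv2.imwrite(f'pics/{n}3c.png',cv2.cvtColor(cv2.resize(q['img'][y0-45:y0+45,x0-60:x0+60],None,fx=5,fy=5,interpolation=3),cv2.COLOR_RGB2BGR))
E
python3 -c "
import cv2,numpy as np
a=cv2.imread('pics/s3c.png');b=cv2.imread('pics/t3c.png');c=cv2.imread('pics/w3.png')
cv2.imwrite('pics/c3.png',cv2.resize(np.vstack([np.hstack([a,b]),np.hstack([cv2.resize(c,(600,450)),0*a])]),(800,600)))"
```

```text
linear [-0.03 -0.    0.03] turn -0.01 pos [479.4  28.8 101.2] tz [ 0.001 -0.001 -1.   ] tx [-0.001 -1.     0.001] t 6.3 w 8.2 F [-0.4  1.5 -2.3]
s 278 (array([482.6, -28. ]), np.float64(0.446)) (array([479.4, -30.4, -36.3]), np.float64(0.302))
t 61 (array([484.5, -30.2]), np.float64(0.931)) (array([501.9,  -8.7, -36.4]), np.float64(0.924))
```

View pics/c3.png

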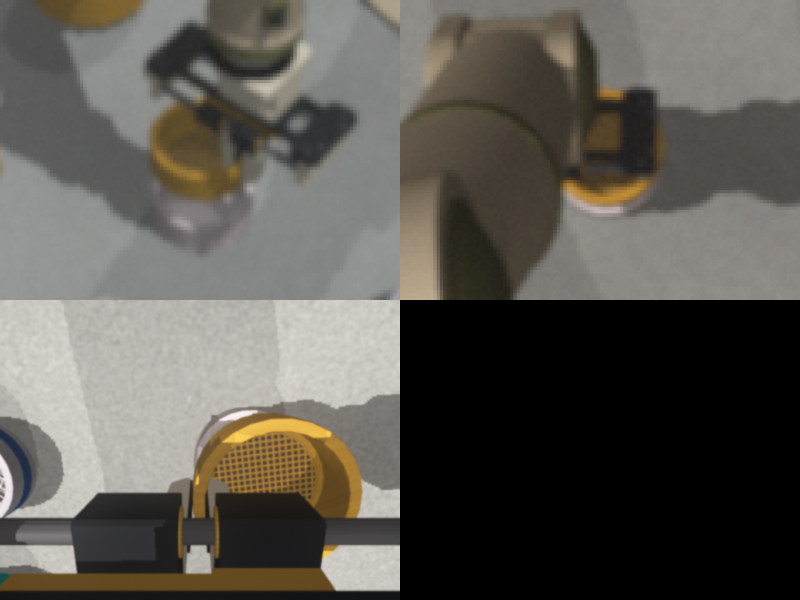

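Call:
jog_arm(
  plan=[
    {"linear": [-0.025, 0, 0.5], "turn": 0, "claw": -1},
    {"linear": [-0.025, 0, 0.8], "turn": 0, "claw": -1},
    {"linear": [-0.025, 0, 0.95], "turn": 0, "claw": -1},
    {"linear": [-0.025, 0, 1.05], "turn": 0, "claw": -1},
    {"linear": [-0.025, 0, 1.15], "turn": 0, "claw": -1},
    {"linear": [-0.025, 0, 1.22], "turn": 0, "claw": -1},
    {"linear": [-0.025, 0, 1.22], "turn": 0, "claw": -1},
  ],
)

```text
clock: 7.18
ee_pos: [479.4, 29.8, 52.4]
ee_rot: [-2.22, 2.222, -0.001]
ft_force: [0.7, -0.2, -2.1]
width: 8.0
```

```bash
python3 - <<'E'
from h import *
p=snap('wrist','w4.png');s=snap('scene','s4.png')
go([479.5,30,51.2],-90)
q=s;x0,y0=proj(q,[480,-18,50])[0].astype(int)
a=cv2.resize(q['img'][y0-45:y0+45,x0-60:x0+60],(800,600),interpolation=3)
b=p['img']
cv2.imwrite('pics/c4.png',cv2.cvtColor(np.hstack([cv2.resize(a,(400,300)),cv2.resize(b,(400,300))]),cv2.COLOR_RGB2BGR))
E
```

```text
linear [-0.01 -0.    0.03] turn -0.01 pos [479.5  29.8  52.6] tz [ 0.001 -0.001 -1.   ] tx [-0.001 -1.     0.001] t 7.28 w 8.2 F [ 0.  -0.9 -2.5]
```

View pics/c4.png

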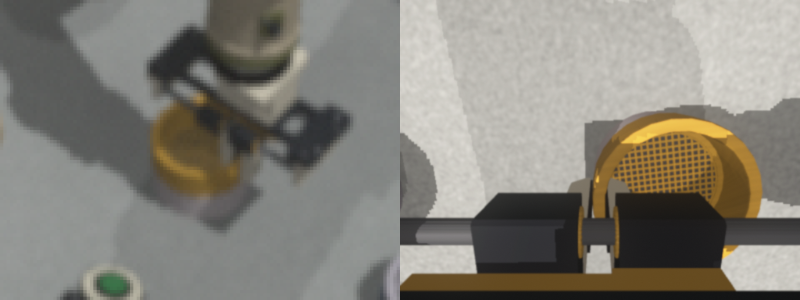

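Call:
jog_arm(
  plan=[
    {"linear": [0, 0, 0.04], "turn": 0, "claw": -1},
    {"linear": [0, 0, 0.05], "turn": 0, "claw": -0.3},
    {"linear": [0, 0, 0.05], "turn": 0, "claw": -0.3},
    {"linear": [0, 0, 0.05], "turn": 0, "claw": -0.3},
    {"linear": [0, 0, -1], "turn": 0, "claw": -0.3},
    {"linear": [0, 0, -2.2], "turn": 0, "claw": -0.14},
    {"linear": [0, 0, -3.7], "turn": 0, "claw": -0.14},
    {"linear": [0, 1.5, -4], "turn": 0, "claw": -0.14},
    {"linear": [0, 1.5, -4], "turn": 0, "claw": -0.14},
  ],
)

```text
clock: 8.4
ee_pos: [415.6, 29.6, 213.5]
ee_rot: [-2.221, 2.222, 0.0]
ft_force: [1.1, 0.0, 0.0]
width: 39.9
```

```bash
python3 - <<'E'
from h import *
p=snap('wrist','w5.png');s=snap('scene','s5.png')
go([460,207,200],-90)
m=comp(brass(p['img']),proj(p,[480,-18,76])[0])
print(m.sum(),fit(p,m,(480,-18),76,40),fit(p,m,(480,-18),76,40,freez=True))
q=s;x0,y0=proj(q,[480,-18,50])[0].astype(int)
m=comp(brass(q['img']),proj(q,[480,-18,76])[0])
print(m.sum(),fit(q,m,(480,-18),76,40),fit(q,m,(480,-18),76,40,freez=True))
a=cv2.resize(q['img'][y0-45:y0+45,x0-60:x0+60],(800,600),interpolation=3)
b=p['img']
cv2.imwrite('pics/c5.png',cv2.cvtColor(np.hstack([cv2.resize(a,(400,300)),cv2.resize(b,(400,300))]),cv2.COLOR_RGB2BGR))
E
```

```text
linear [-4.42 -1.01  0.33] turn -0.0 pos [419.4  30.1 212.9] tz [ 0.002 -0.    -1.   ] tx [-0.001 -1.     0.   ] t 8.5 w 39.9 F [0.3 0.7 0.5]
9261 (array([480.4, -18.7]), np.float64(0.022)) (array([480.7, -19.2,  -3.5]), np.float64(0.01))
1 (array([438.7, -68.7]), np.float64(0.999)) (array([489.8,  -7.5, -36. ]), np.float64(0.998))
```

View pics/c5.png

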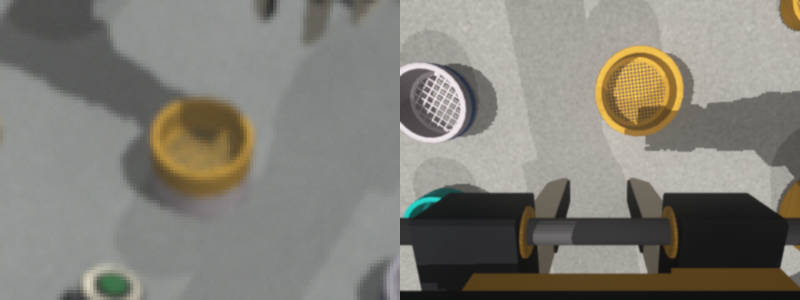

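The fine sieve sits in the pan, fully inside the rim ring, and is released. The coarse sieve with its open 10 mm mesh shows at the left. Next I move over to it.

Call:
jog_arm(
  plan=[
    {"linear": [-1.4, -0.3, 0], "turn": 0, "claw": -0.14},
    {"linear": [-2.8, -0.6, 0], "turn": 0, "claw": -0.14},
    {"linear": [-4.2, -0.8, 0.2], "turn": 0, "claw": -0.14},
    {"linear": [-4.4, -0.8, 0.3], "turn": 0, "claw": -0.14},
    {"linear": [-4.4, -0.8, 0.3], "turn": 0, "claw": -0.14},
    {"linear": [-4.4, -0.8, 0.3], "turn": 0, "claw": -0.14},
  ],
)

```text
clock: 9.25
ee_pos: [451.6, 204.5, 200.8]
ee_rot: [-2.218, 2.224, -0.003]
ft_force: [-0.2, -0.2, -0.1]
width: 39.4
```

```bash
python3 - <<'E'
from h import *
p=snap('wrist','w6.png')
go([460,207,200],-90)
for n in ('coarse_center','lens','camera_stand'):
    for d in r.mark_of(p,n): print(n,round(d['conf'],2),np.round(world(p,d['centre']),1),np.round(proj(p,world(p,d['centre'])))[0])
for d in r.trace(p,'coarse_center'):
    mm=np.array(d['mask']);ys,xs=np.nonzero(mm); print(d['conf'],mm.sum(),xs.mean(),ys.mean())
    if np.hypot(*(np.array([xs.mean(),ys.mean()])-proj(p,[460,255,30])[0]))<40: print(fit(p,mm,(460,255),46,10),fit(p,mm,(460,255),46,10,freez=True))
E
```

```text
linear [-0.06 -0.21  0.03] turn -0.02 pos [451.7 204.5 201. ] tz [ 0.002 -0.001 -1.   ] tx [-0.003 -1.     0.001] t 9.3 w 40.3 F [-0.6 -0.4 -0.1]
coarse_center 0.84 [281.  266.7  25.7] [202. 319.]
coarse_center 0.67 [433.4 420.2  24. ] [ 56. 197.]
coarse_center 0.57 [465.7 253.6  25.1] [207. 167.]
coarse_center 0.24 [479.6 -21.   59.1] [488. 158.]
0.93 1411 220.2388377037562 332.8079376328845
0.91 6119 202.77790488641935 169.21915345644715
(array([466.8, 253.5]), np.float64(0.011)) (array([466.7, 253.7,  -1.5]), np.float64(0.01))
0.61 7584 49.22837552742616 198.08794831223628
```

View pics/w6.png

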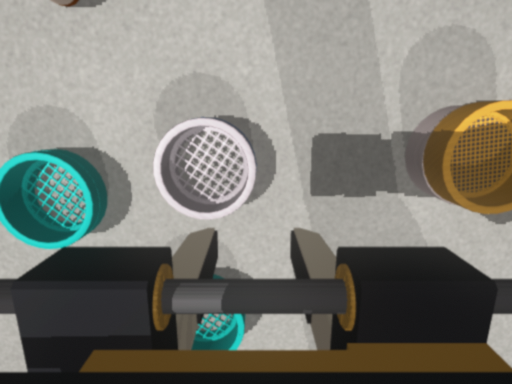

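```bash
python3 - <<'E'
from h import *
A={}
for n in ('top','scene'):
    for i in range(4):
        p=r.get_image(n)
        for t in ('lens','camera_stand'):
            for d in r.mark_of(p,t)[:1]: A.setdefault((n,t),[]).append(world(p,d['centre']))
for k,v in A.items(): print(k,np.round(v,0).tolist(),np.round(np.mean(v,0),1))
# direct: foot & ring light in the pictures
for n in ('top','scene'):
    p=r.get_image(n); x0,y0=proj(p,[712,54,80])[0].astype(int)
    cv2.imwrite(f'pics/lens_{n}.png',cv2.cvtColor(cv2.resize(p['img'][y0-30:y0+30,x0-40:x0+40],(640,480),interpolation=3),cv2.COLOR_RGB2BGR)); print(n,x0-40,y0-30)
    np.savez(f'L{n}.npz',**{k:np.array(p[k]) for k in('img','intrinsics','R','t')})
print(r.observe()['clock'])
a=cv2.imread('pics/lens_top.png');b=cv2.imread('pics/lens_scene.png');cv2.imwrite('pics/lens_both.png',cv2.resize(np.hstack([a,b]),(800,300)))
E
```

```text
('top', 'lens') [[703.0, 58.0, 153.0], [706.0, 60.0, 152.0], [470.0, 254.0, 12.0], [703.0, 58.0, 151.0]] [645.4 107.2 116.9]
('top', 'camera_stand') [[724.0, 52.0, 2.0], [722.0, 52.0, 1.0], [726.0, 57.0, 2.0], [723.0, 54.0, 2.0]] [723.6  53.8   1.9]
('scene', 'lens') [[697.0, 57.0, 154.0], [697.0, 57.0, 148.0], [698.0, 53.0, 149.0], [695.0, 57.0, 153.0]] [696.6  55.9 151.1]
('scene', 'camera_stand') [[465.0, 258.0, 27.0], [716.0, 54.0, -0.0], [717.0, 53.0, 0.0]] [632.6 121.6   9. ]
top 182 100
scene 198 219
10.8
```

View pics/lens_both.png

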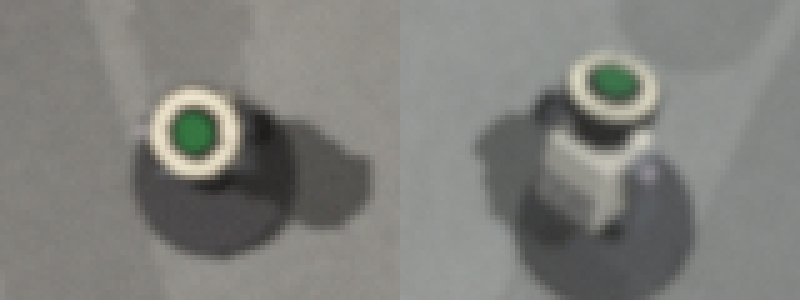

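```bash
cat > lens.py <<'E'
from h import *
from scipy.optimize import least_squares
def lensfit(obs):
    # obs: list of (p, lens_uv, foot_uv or None)
    def model(v):
        x,y,az,ti=v
        d=np.array([np.cos(az)*np.cos(ti),np.sin(az)*np.cos(ti),np.sin(ti)])
        return np.array([x,y,105])+50*d,np.array([x,y,5]),d
    def f(v):
        L,F,d=model(v); e=[]
        for p,l,ft in obs:
            sc=np.linalg.norm(np.array(p['R'])@L+np.array(p['t']))/p['intrinsics'][0][0]
            e+=list((proj(p,L)[0]-l)*sc)
            if ft is not None: e+=list((proj(p,F)[0]-ft)*sc)
        e+=[(v[3]-1.115)/0.09*1.0]
        return e
    s=least_squares(f,[722,53,2.9,1.1]); L,F,d=model(s.x); return s,L,F,d
def green(p,uv):
    h=cv2.cvtColor(p['img'],cv2.COLOR_RGB2HSV); m=(h[...,0]>45)&(h[...,0]<85)&(h[...,1]>90)
    m=comp(m,uv); ys,xs=np.nonzero(m); return np.array([xs.mean(),ys.mean()]),len(xs)
E
python3 - <<'E'
from lens import *
obs=[]
for n in ('top','scene'):
    p=dict(np.load(f'L{n}.npz')); uv=proj(p,[700,57,151])[0]
    g,k=green(p,uv); print(n,g,k)
    im=p['img'].astype(int); x0,y0=(182,100) if n=='top' else (198,219)
    sub=im[y0:y0+60,x0:x0+80]; v=sub.max(2)
    h=cv2.cvtColor(p['img'],cv2.COLOR_RGB2HSV)
    # foot: dark grey; print contour fit
    m=np.zeros(im.shape[:2],np.uint8); 
    m[y0:y0+60,x0:x0+80]=(sub.max(2)<75)
    m=cv2.morphologyEx(m,cv2.MORPH_OPEN,np.ones((3,3),np.uint8))
    cv2.imwrite(f'pics/foot_{n}.png',cv2.resize(m[y0:y0+60,x0:x0+80]*255,(640,480),interpolation=0))
    obs.append([p,g,None])
    for z in (0,10): print(onz(p,(225,135.6) if n=='top' else (198+(605-400)/5,219+242/5),z))
obs[0][2]=np.array([225,135.5]); obs[1][2]=np.array([198+205/5,219+221/5+.0])
s,L,F,d=lensfit(obs); print(s.x,L,F,d,np.round(s.fun,1))
E
```

```text
top [220.5106383  126.08510638] 47
[718.77725096  53.98431639   0.        ]
[715.78379352  53.07497503  10.        ]
scene [240.5 235. ] 30
[726.59321113  62.81982243   0.        ]
[730.07029375  66.32455394  10.        ]
[717.78306431  54.41336807   3.12718799   1.24836183] [701.94088107  54.64158512 152.42333969] [717.78306431  54.41336807   5.        ] [-0.31684366  0.00456434  0.94846679] [-0.7  0.6 -0.8 -0.1 -0.6 -0.3 -0.8 -0.3  1.5]
```

```bash
python3 -c "
import cv2,numpy as np
cv2.imwrite('pics/fb.png',cv2.resize(np.hstack([cv2.imread('pics/foot_top.png'),cv2.imread('pics/foot_scene.png')]),(800,300)))"
```

```text
(no output)
```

View pics/fb.png

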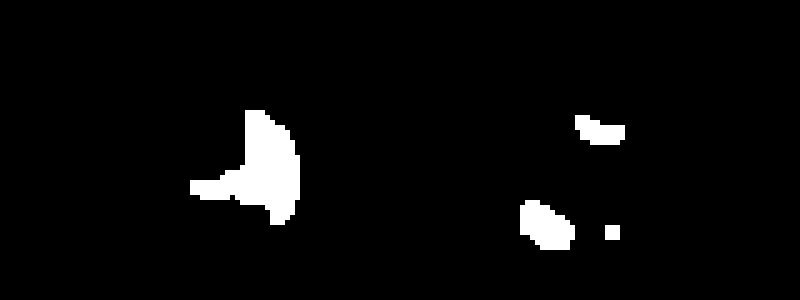

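```bash
python3 -c "
from h import *
go([466.7,205.6,20],-90)"
```

```text
linear [ 0.01 -0.37  4.52] turn -0.0 pos [451.5 206.1 201. ] tz [ 0.002 -0.    -1.   ] tx [-0.001 -1.     0.   ] t 10.8 w 39.9 F [-0.   0.6  0.1]
```

Call:
jog_arm(
  plan=[
    {"linear": [0, -0.37, 1.5], "turn": 0, "claw": -0.14},
    {"linear": [0, -0.37, 3.0], "turn": 0, "claw": -0.14},
    {"linear": [0, -0.37, 4.0], "turn": 0, "claw": -0.14},
    {"linear": [0, -0.37, 4.5], "turn": 0, "claw": -0.14},
    {"linear": [0, -0.37, 4.5], "turn": 0, "claw": -0.14},
    {"linear": [0, -0.37, 4.5], "turn": 0, "claw": -1},
    {"linear": [0, -0.37, 4.5], "turn": 0, "claw": -1},
    {"linear": [0, -0.37, 4.5], "turn": 0, "claw": -1},
    {"linear": [0, -0.37, 4.5], "turn": 0, "claw": -1},
    {"linear": [0, -0.37, 4.3], "turn": 0, "claw": -1},
    {"linear": [0, -0.37, 4.0], "turn": 0, "claw": -1},
  ],
  newtons=35,
)

```text
clock: 12.18
ee_pos: [466.2, 205.8, 41.4]
ee_rot: [-2.22, 2.222, -0.002]
ft_force: [-0.5, 0.3, -3.2]
width: 7.7
```

```bash
python3 -c "
from h import *
p=snap('wrist','w7.png')
go([466.7,205.6,180],-90)"
```

```text
linear [ 0.01 -0.01 -3.43] turn -0.0 pos [466.9 206.1  42.9] tz [ 0.003  0.    -1.   ] tx [-0.001 -1.    -0.   ] t 12.22 w 7.7 F [ 0.1  0.  -0.5]
```

View pics/w7.png

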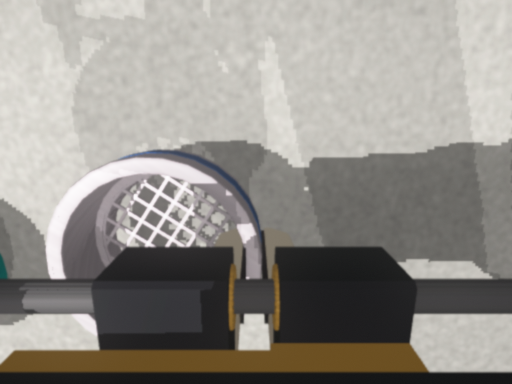

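Call:
jog_arm(
  plan=[
    {"linear": [0, 0, -0.5], "turn": 0, "claw": -1},
    {"linear": [0, 0, -1.5], "turn": 0, "claw": -1},
    {"linear": [0, 0, -2.5], "turn": 0, "claw": -1},
    {"linear": [0, 0, -3.5], "turn": 0, "claw": -1},
    {"linear": [0, 0, -3.5], "turn": 0, "claw": -1},
    {"linear": [0, 0, -3.5], "turn": 0, "claw": -1},
    {"linear": [0, 0, -4.0], "turn": 0, "claw": -1},
    {"linear": [0, 0, -5.0], "turn": 0, "claw": -1},
    {"linear": [0, 0, -6.0], "turn": 0, "claw": -1},
    {"linear": [0, 0, -7.0], "turn": 0, "claw": -1},
    {"linear": [0, 0, -7.0], "turn": 0, "claw": -1},
  ],
)

```text
clock: 13.6
ee_pos: [466.8, 206.3, 323.8]
ee_rot: [-2.217, 2.219, -0.004]
ft_force: [-0.4, 0.3, -2.7]
width: 7.5
```

```bash
python3 -c "
from h import *
s=r.observe(); print(np.round(s['q'],3)); 
go([600,0,500],-90)"
```

```text
[-0.661  0.22   0.164  1.963 -0.042  0.957 -2.048]
linear [ 5.15 -3.35 -4.4 ] turn -0.0 pos [466.8 206.3 323.8] tz [ 0.005  0.002 -1.   ] tx [-0.001 -1.    -0.002] t 13.6 w 7.5 F [-0.4  0.3 -2.7]
```

Call:
jog_arm(
  plan=[
    {"linear": [0.3, -0.1, -0.6], "turn": 0, "claw": -1},
    {"linear": [0.8, -0.3, -1.4], "turn": 0, "claw": -1},
    {"linear": [1.3, -0.6, -2.3], "turn": 0, "claw": -1},
    {"linear": [1.8, -0.8, -3.2], "turn": 0, "claw": -1},
    {"linear": [2.3, -1.1, -4.1], "turn": 0, "claw": -1},
    {"linear": [2.9, -1.3, -5.0], "turn": 0, "claw": -1},
    {"linear": [3.5, -1.6, -5.9], "turn": 0, "claw": -1},
    {"linear": [4.1, -1.8, -6.8], "turn": 0, "claw": -1},
    {"linear": [4.6, -2.0, -7.7], "turn": 0, "claw": -1},
    {"linear": [5.0, -2.2, -8.4], "turn": 0, "claw": -1},
    {"linear": [5.15, -2.3, -8.9], "turn": 0, "claw": -1},
    {"linear": [5.15, -2.3, -8.9], "turn": 0, "claw": -1},
  ],
  newtons=45,
)

```text
clock: 15.1
ee_pos: [558.3, -0.5, 678.0]
ee_rot: [-2.218, 2.222, -0.002]
ft_force: [-0.5, -0.2, -3.5]
width: 7.5
```

```bash
python3 -c "
from h import *
s=r.observe(); print(np.round(s['q'],3)); 
go([560,0,680],-90)"
```

```text
[-0.361  0.191  0.358  1.17  -0.069  1.789 -1.597]
linear [-0.01 -0.04 -0.05] turn -0.01 pos [ 5.583e+02 -5.000e-01  6.780e+02] tz [ 0.003  0.001 -1.   ] tx [-0.002 -1.    -0.001] t 15.1 w 7.5 F [-0.5 -0.2 -3.5]
```

Now I push gently past the tool-down reach limit (joint 6 near 1.86) to see whether the arm tilts the tool.

Call:
jog_arm(
  plan=[
    {"linear": [0, 0, -0.4], "turn": 0, "claw": -1},
    {"linear": [0, 0, -1.0], "turn": 0, "claw": -1},
    {"linear": [0, 0, -1.6], "turn": 0, "claw": -1},
    {"linear": [0, 0, -2.2], "turn": 0, "claw": -1},
    {"linear": [0, 0, -2.6], "turn": 0, "claw": -1},
    {"linear": [0, 0, -2.6], "turn": 0, "claw": -1},
  ],
)

```text
clock: 15.85
ee_pos: [550.6, -0.6, 737.1]
ee_rot: [-2.187, 2.19, -0.067]
ft_force: [0.2, 0.1, -2.3]
width: 7.8
```

```bash
python3 -c "
from h import *
s=r.observe(); print(np.round(s['q'],3)); 
go([560,0,680],-90)"
```

```text
[-0.451  0.176  0.48   1.06  -0.087  1.861 -1.58 ]
linear [-0.01 -0.14  1.44] turn -0.01 pos [ 5.506e+02 -6.000e-01  7.371e+02] tz [ 0.063  0.002 -0.998] tx [-0.002 -1.    -0.002] t 15.85 w 7.8 F [ 0.2  0.1 -2.3]
```

Call:
jog_arm(
  plan=[
    {"linear": [0, -0.2, -1.0], "turn": 0, "claw": -1},
    {"linear": [0, -0.4, -2.0], "turn": 0, "claw": -1},
    {"linear": [0, -0.6, -3.0], "turn": 0, "claw": -1},
    {"linear": [0, -0.8, -4.0], "turn": 0, "claw": -1},
    {"linear": [0, -0.8, -4.5], "turn": 0, "claw": -1},
    {"linear": [0, -0.8, -4.5], "turn": 0, "claw": -1},
  ],
)

```text
clock: 16.6
ee_pos: [553.0, -0.6, 774.4]
ee_rot: [-2.145, 2.148, -0.151]
ft_force: [0.3, -0.0, -2.5]
width: 8.0
```

```bash
python3 -c "
from h import *
s=r.observe(); print(np.round(s['q'],3)); 
go([560,0,680],-90)"
```

```text
[-0.494  0.159  0.529  0.999 -0.089  1.862 -1.581]
linear [-0.01  0.16  2.36] turn -0.01 pos [ 5.530e+02 -6.000e-01  7.744e+02] tz [ 0.142  0.002 -0.99 ] tx [-0.001 -1.    -0.002] t 16.6 w 8.0 F [ 0.3 -0.  -2.5]
```

Call:
jog_arm(
  plan=[
    {"linear": [0, -0.2, -1.0], "turn": 0, "claw": -1},
    {"linear": [0, -0.4, -2.5], "turn": 0, "claw": -1},
    {"linear": [0, -0.6, -4.0], "turn": 0, "claw": -1},
    {"linear": [0, -0.8, -5.0], "turn": 0, "claw": -1},
    {"linear": [0, -0.8, -6.0], "turn": 0, "claw": -1},
    {"linear": [0, -0.8, -6.0], "turn": 0, "claw": -1},
    {"linear": [0, -0.8, -6.0], "turn": 0, "claw": -1},
  ],
)

```text
clock: 17.48
ee_pos: [535.9, -0.8, 814.7]
ee_rot: [-2.101, 2.104, -0.232]
ft_force: [-0.1, 0.3, -2.7]
width: 7.8
```

```bash
python3 -c "
from h import *
s=r.observe(); print(np.round(s['q'],3)); 
go([560,0,680],-90)"
```

```text
[-0.646  0.114  0.677  0.967 -0.082  1.862 -1.584]
linear [-0.01  0.16  3.42] turn -0.01 pos [ 5.359e+02 -8.000e-01  8.147e+02] tz [ 0.221  0.003 -0.975] tx [-0.001 -1.    -0.003] t 17.48 w 7.8 F [-0.1  0.3 -2.7]
```

Call:
jog_arm(
  plan=[
    {"linear": [0, -0.3, -1.0], "turn": 0, "claw": -1},
    {"linear": [0, -0.7, -2.5], "turn": 0, "claw": -1},
    {"linear": [0, -1.1, -4.0], "turn": 0, "claw": -1},
    {"linear": [0, -1.5, -5.0], "turn": 0, "claw": -1},
    {"linear": [0, -1.8, -6.0], "turn": 0, "claw": -1},
    {"linear": [0, -1.8, -6.0], "turn": 0, "claw": -1},
    {"linear": [0, -1.8, -6.0], "turn": 0, "claw": -1},
  ],
)

```text
clock: 18.35
ee_pos: [536.9, -1.4, 852.9]
ee_rot: [-2.055, 2.058, -0.311]
ft_force: [-0.4, 1.0, -2.5]
width: 7.6
```

```bash
python3 -c "
from h import *
s=r.observe(); print(np.round(s['q'],3)); 
go([560,0,680],-90)"
```

```text
[-0.696  0.103  0.733  0.898 -0.082  1.862 -1.585]
linear [-0.02  0.74  4.3 ] turn -0.01 pos [536.9  -1.4 852.9] tz [ 0.299  0.003 -0.954] tx [-0.001 -1.    -0.004] t 18.35 w 7.6 F [-0.4  1.  -2.5]
```

Call:
jog_arm(
  plan=[
    {"linear": [0, -0.3, -1.0], "turn": 0, "claw": -1},
    {"linear": [0, -0.7, -2.5], "turn": 0, "claw": -1},
    {"linear": [0, -1.1, -4.0], "turn": 0, "claw": -1},
    {"linear": [0, -1.5, -5.5], "turn": 0, "claw": -1},
    {"linear": [0, -1.8, -7.0], "turn": 0, "claw": -1},
    {"linear": [0, -1.8, -7.0], "turn": 0, "claw": -1},
    {"linear": [0, -1.8, -7.0], "turn": 0, "claw": -1},
  ],
)

```text
clock: 19.23
ee_pos: [518.9, -2.3, 892.8]
ee_rot: [-2.007, 2.01, -0.386]
ft_force: [-1.2, 0.2, -2.8]
width: 7.5
```

```bash
python3 - <<'E'
from h import *
s=r.observe(); print(np.round(s['q'],3)); 
p=snap('wrist','w8.png'); q=snap('scene','s8.png')
go([560,0,600],-90)
go([550,10,400],-90)
E
python3 -c "
import cv2,numpy as np
cv2.imwrite('pics/c8.png',cv2.resize(np.hstack([cv2.imread('pics/w8.png'),cv2.imread('pics/s8.png')]),(800,300)))"
```

```text
[-0.989  0.063  1.017  0.861 -0.067  1.862 -1.588]
linear [-0.02  1.8   7.17] turn -0.01 pos [518.9  -2.3 892.9] tz [ 0.376  0.005 -0.927] tx [-0.    -1.    -0.005] t 19.32 w 7.5 F [ 0.1  0.3 -3. ]
linear [-0.24  3.91 11.71] turn -0.01 pos [518.9  -2.3 892.9] tz [ 0.376  0.005 -0.927] tx [-0.    -1.    -0.005] t 19.32 w 7.5 F [ 0.1  0.3 -3. ]
```

View pics/c8.png

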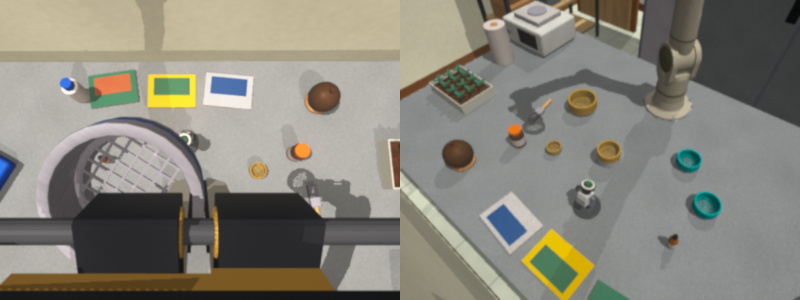

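```bash
cat >> h.py <<'E'
def overlay(p,s,fn,C=(-48,0,-2)):
    M=Ro.from_rotvec(s['ee_rot']).as_matrix(); a=np.linspace(0,2*np.pi,121)
    im=cv2.cvtColor(p['img'],cv2.COLOR_RGB2BGR).copy()
    for R,dz,col in ((52,-23,(0,0,255)),(44,-23,(0,255,0)),(44,12,(255,0,0))):
        P=np.c_[C[0]+R*np.cos(a),C[1]+R*np.sin(a),0*a+C[2]+dz]@M.T+s['ee_pos']
        cv2.polylines(im,[np.round(proj(p,P)).astype(np.int32)],True,col,1)
    cv2.imwrite('pics/'+fn,im)
E
python3 - <<'E'
from h import *
p=snap('wrist','w9.png'); s=r.observe(); overlay(p,s,'o9.png')
np.savez('w9.npz',**{k:np.array(p[k]) for k in('img','intrinsics','R','t')},pos=s['ee_pos'],rot=s['ee_rot'])
E
```

```text
(no output)
```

View pics/o9.png

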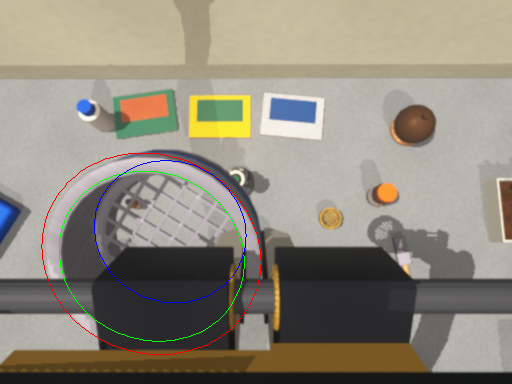

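```bash
cat >> h.py <<'E'
MESH=np.array([-48,0,10.])
def gomesh(W,C=MESH):
    s=r.observe(); M=Ro.from_rotvec(s['ee_rot']).as_matrix(); go(np.array(W)-M@C,-90,s)
    print('mesh now',np.round(s['ee_pos']+M@C,1),'axis',np.round(-M[:,2],3),'q',np.round(s['q'],2))
E
python3 -c "
from h import *
gomesh([607,55.5,383])"
```

```text
linear [-0.18  2.75 12.4 ] turn -0.01 pos [519.   -2.1 892.8] tz [ 0.375  0.005 -0.927] tx [-0.    -1.    -0.005] t 19.38 w 7.7 F [-0.4 -0.2 -2.5]
mesh now [522.7  45.9 883.8] axis [-0.375 -0.005  0.927] q [-0.99  0.06  1.02  0.86 -0.07  1.86 -1.59]
```

Call:
jog_arm(
  plan=[
    {"linear": [0, 0.1, 0.5], "turn": 0, "claw": -1},
    {"linear": [0, 0.3, 1.4], "turn": 0, "claw": -1},
    {"linear": [-0.05, 0.5, 2.5], "turn": 0, "claw": -1},
    {"linear": [-0.05, 0.8, 3.7], "turn": 0, "claw": -1},
    {"linear": [-0.1, 1.1, 4.9], "turn": 0, "claw": -1},
    {"linear": [-0.1, 1.4, 6.1], "turn": 0, "claw": -1},
    {"linear": [-0.1, 1.6, 7.3], "turn": 0, "claw": -1},
    {"linear": [-0.15, 1.9, 8.5], "turn": 0, "claw": -1},
    {"linear": [-0.15, 2.2, 9.7], "turn": 0, "claw": -1},
    {"linear": [-0.18, 2.4, 10.9], "turn": 0, "claw": -1},
    {"linear": [-0.18, 2.65, 11.9], "turn": 0, "claw": -1},
    {"linear": [-0.18, 2.75, 12.4], "turn": 0, "claw": -1},
  ],
)

```text
clock: 20.88
ee_pos: [602.5, 7.6, 389.0]
ee_rot: [-2.01, 2.013, -0.385]
ft_force: [-0.1, 0.8, -2.2]
width: 8.0
```

```bash
python3 - <<'E'
from h import *
gomesh([607,55.5,383])
p=snap('wrist','w10.png'); s=r.observe(); overlay(p,s,'o10.png')
np.savez('w10.npz',**{k:np.array(p[k]) for k in('img','intrinsics','R','t')},pos=s['ee_pos'],rot=s['ee_rot'])
q=snap('scene','s10.png');t=snap('top','t10.png')
for n,x in(('w',p),('s',q),('t',t)):
    for d in r.mark_of(x,'lens')[:2]: print(n,round(d['conf'],2),np.round(world(x,d['centre'])))
a=cv2.imread('pics/s10.png')[100:340,150:450];b=cv2.imread('pics/t10.png')[60:300,100:400]
cv2.imwrite('pics/c10.png',cv2.resize(np.hstack([a,b]),(800,320)))
E
```

```text
linear [ 0.   -0.05 -0.07] turn -0.01 pos [602.5   7.6 389. ] tz [ 0.372  0.003 -0.928] tx [-0.001 -1.    -0.003] t 20.88 w 8.0 F [-0.1  0.8 -2.2]
mesh now [606.2  55.7 379.9] axis [-0.372 -0.003  0.928] q [-0.95  0.19  0.99  1.99 -0.27  0.68 -1.39]
w 0.69 [698.  57. 154.]
w 0.25 [599.  53. 391.]
s 0.63 [696.  54. 152.]
t 0.47 [704.  56. 152.]
```

View pics/o10.png

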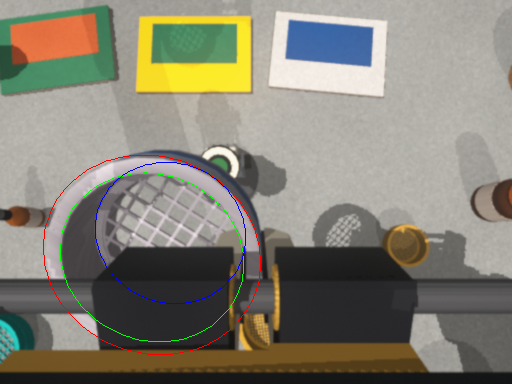

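View pics/c10.png

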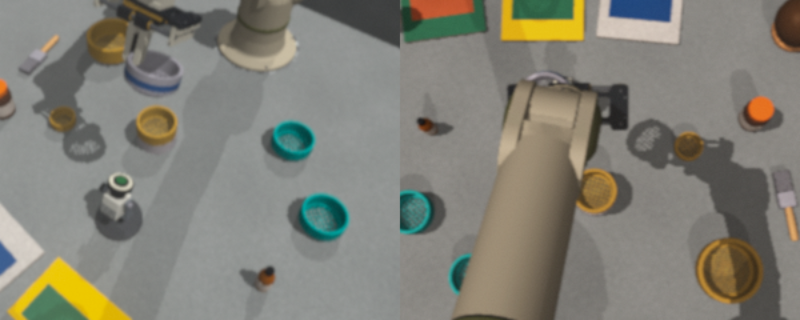

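```bash
python3 - <<'E'
from h import *
d=dict(np.load('w10.npz')); s=dict(ee_pos=d['pos'],ee_rot=d['rot'])
a=cv2.cvtColor(d['img'],cv2.COLOR_RGB2BGR)[130:330,20:290]; b=cv2.imread('pics/o10.png')[130:330,20:290]
cv2.imwrite('pics/z10.png',np.hstack([cv2.resize(a,(400,300),interpolation=3),cv2.resize(b,(400,300),interpolation=3)]))
E
```

```text
(no output)
```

View pics/z10.png

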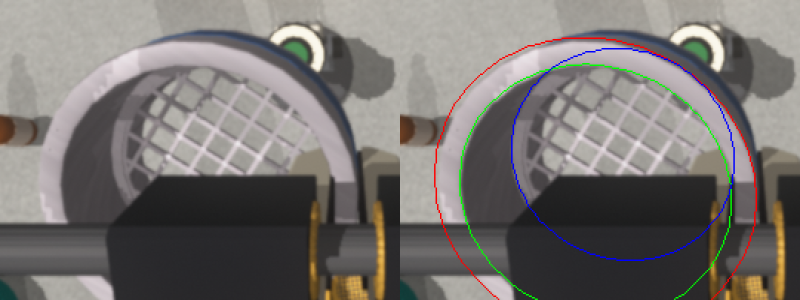

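```bash
python3 - <<'E'
from lens import *
P={n:dict(np.load(f)) for n,f in (('top','Ltop.npz'),('scene','Lscene.npz'),('w10','w10.npz'),('w9','w9.npz'))}
G={}
for n,p in P.items():
    g,k=green(p,proj(p,[700,56,151])[0]); G[n]=g; print(n,g,k,np.round(onz(p,g,151),1))
for names in (('top','scene'),('top','scene','w10'),('top','w10'),('scene','w10')):
    A=np.zeros((3,3));b=np.zeros(3)
    for n in names:
        o,d=ray(P[n],G[n]); K=np.eye(3)-np.outer(d,d); A+=K;b+=K@o
    print(names,np.round(np.linalg.solve(A,b),1))
p=P['w10']; cv2.imwrite('pics/z10b.png',cv2.cvtColor(cv2.resize(p['img'][130:220,190:290],(800,600),interpolation=3),cv2.COLOR_RGB2BGR))
print(proj(p,[721,54,0]))
E
```

```text
top [220.5106383  126.08510638] 47 [703.   54.1 151. ]
scene [240.5 235. ] 30 [701.2  54.8 151. ]
w10 [220.8045977  162.63218391] 87 [705.8  51.3 151. ]
w9 [236.76923077 177.53846154] 13 [704.1  49.8 151. ]
('top', 'scene') [702.1  54.6 152.3]
('top', 'scene', 'w10') [703.2  53.5 152.4]
('top', 'w10') [715.4  56.8 112.5]
('scene', 'w10') [703.6  53.3 152.8]
[[228.15082495 174.49772723]]
```

View pics/z10b.png

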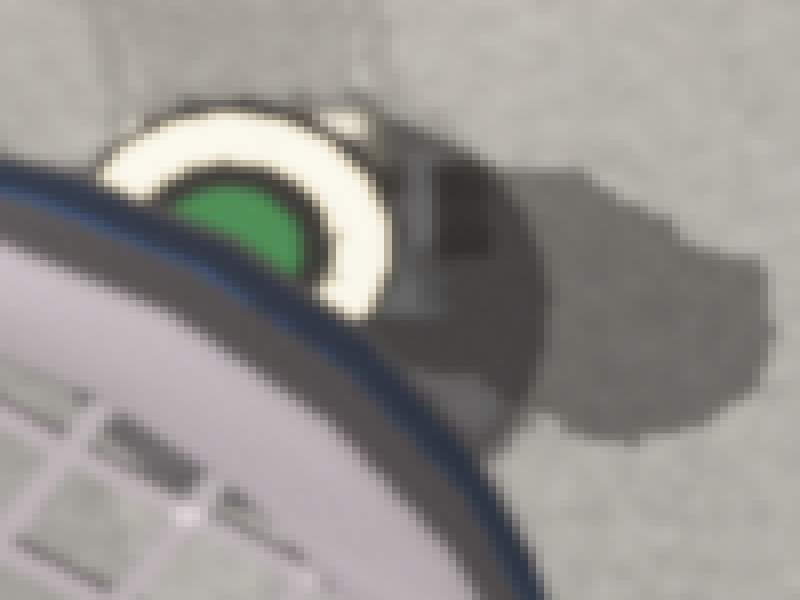

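```bash
python3 -c "
from h import *
gomesh([663.5,57.5,244.5])"
```

```text
linear [-0.03  0.02  3.76] turn -0.01 pos [603.7   7.3 393.1] tz [ 0.377  0.005 -0.926] tx [-0.001 -1.    -0.006] t 21.18 w 7.6 F [-0.5  0.1 -3.5]
mesh now [607.5  55.4 384.1] axis [-0.377 -0.005  0.926] q [-0.95  0.19  1.    1.99 -0.26  0.68 -1.39]
```

Call:
jog_arm(
  plan=[
    {"linear": [0, 0, 0.4], "turn": 0, "claw": -1},
    {"linear": [0, 0, 1.0], "turn": 0, "claw": -1},
    {"linear": [0, 0, 1.7], "turn": 0, "claw": -1},
    {"linear": [0, 0, 2.4], "turn": 0, "claw": -1},
    {"linear": [-0.03, 0, 3.0], "turn": 0, "claw": -1},
    {"linear": [-0.03, 0, 3.4], "turn": 0, "claw": -1},
    {"linear": [-0.03, 0, 3.65], "turn": 0, "claw": -1},
    {"linear": [-0.03, 0, 3.75], "turn": 0, "claw": -1},
    {"linear": [-0.03, 0, 3.75], "turn": 0, "claw": -1},
    {"linear": [-0.03, 0, 3.75], "turn": 0, "claw": -1},
    {"linear": [-0.03, 0, 3.75], "turn": 0, "claw": -1},
  ],
)

```text
clock: 22.55
ee_pos: [660.4, 9.4, 254.7]
ee_rot: [-2.005, 2.009, -0.388]
ft_force: [0.2, -0.4, -2.7]
width: 7.5
```

```bash
python3 - <<'E'
from h import *
gomesh([663.5,57.5,244.5])
p=snap('wrist','w11.png'); s=r.observe(); overlay(p,s,'o11.png')
q=snap('scene','s11.png');t=snap('top','t11.png')
for n,x in(('w',p),('s',q),('t',t)):
  for k in ('lens','coarse_mesh','coarse_center','camera_stand','fine_center','pan_rim'):
    for d in r.mark_of(x,k)[:2]: print(n,k,round(d['conf'],2),np.round(world(x,d['centre'])))
a=cv2.imread('pics/s11.png')[170:320,170:320]
cv2.imwrite('pics/c11.png',np.hstack([cv2.resize(a,(400,400),interpolation=3),cv2.resize(cv2.imread('pics/w11.png'),(400,400))]))
E
```

```text
linear [-0.    0.03  0.02] turn -0.01 pos [660.4   9.4 254.7] tz [ 0.378  0.005 -0.926] tx [-0.    -1.    -0.006] t 22.55 w 7.5 F [ 0.2 -0.4 -2.7]
mesh now [664.1  57.4 245.7] axis [-0.378 -0.005  0.926] q [-0.6   0.42  0.67  2.06 -0.63  0.43 -1.06]
w lens 0.58 [697.  56. 153.]
w coarse_mesh 0.91 [662.  54. 249.]
w coarse_center 0.9 [658.  56. 260.]
w coarse_center 0.28 [701.  57. 155.]
w camera_stand 0.66 [720.  50.   2.]
s lens 0.6 [695.  57. 150.]
s coarse_mesh 0.93 [662.  58. 242.]
s coarse_mesh 0.71 [435. 420.   9.]
s coarse_center 0.93 [431. 424.  23.]
s coarse_center 0.86 [655.  59. 256.]
s camera_stand 0.82 [718.  50.   1.]
s fine_center 0.88 [ 595. -249.   12.]
s fine_center 0.67 [ 298. -326.   32.]
s pan_rim 0.39 [476. -18.  41.]
t lens 0.74 [484. -19.  54.]
t lens 0.41 [ 671. -404.   48.]
t coarse_mesh 0.97 [437. 422.  16.]
t coarse_mesh 0.45 [667.  56. 248.]
t coarse_center 0.82 [434. 420.  24.]
t coarse_center 0.39 [663.  58. 256.]
t camera_stand 0.56 [ 670. -404.   48.]
t fine_center 0.97 [ 304. -329.   33.]
t fine_center 0.87 [481. -19.  50.]
```

View pics/c11.png

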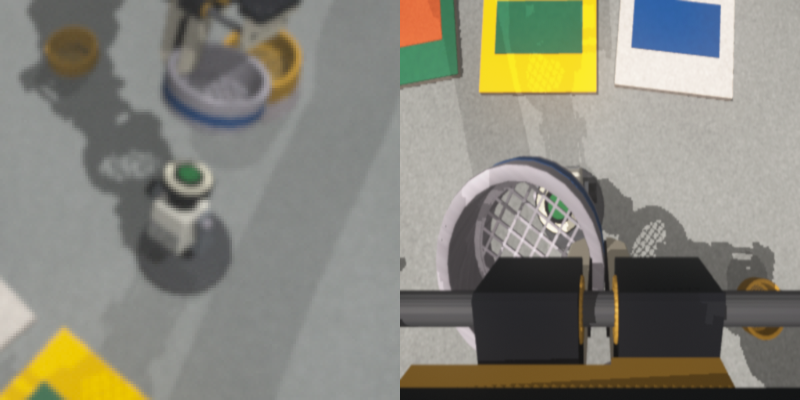

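View pics/o11.png

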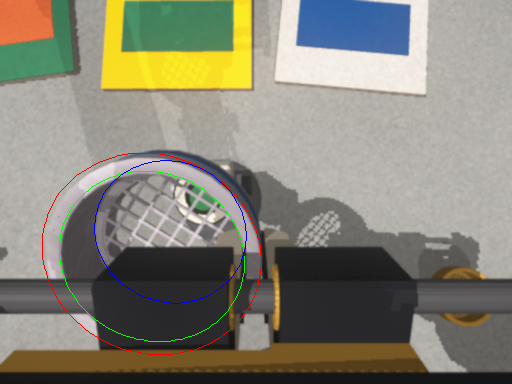

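The sieve hangs mouth-up in front of the lens, with the lens at (200,195) visible through the mesh in the wrist view. I'll refine the line of sight from the ring-light outline before finishing.

```bash
cat > ring.py <<'E'
from h import *
from scipy.optimize import least_squares
ims=[]
for n in('top','scene'):
    p=dict(np.load(f'L{n}.npz')); im=p['img']; u,v=proj(p,[701,55,152])[0].astype(int)
    x0,y0=u-14,v-14; sub=im[y0:y0+28,x0:x0+28].astype(float)
    ims.append((n,p,x0,y0,sub)); 
def model(v):
    x,y,az,ti=v[:4]; d=np.array([np.cos(az)*np.cos(ti),np.sin(az)*np.cos(ti),np.sin(ti)])
    return np.array([x,y,105])+50*d,d
ss=6
def disc(p,x0,y0,L,d,R):
    a=np.linspace(0,2*np.pi,61); e1=np.cross(d,[0,0,1]);e1/=np.linalg.norm(e1);e2=np.cross(d,e1)
    P=L+R*(np.cos(a)[:,None]*e1+np.sin(a)[:,None]*e2); q=(proj(p,P)-[x0,y0]+.5)*ss
    m=np.zeros((28*ss,28*ss),np.float32); cv2.fillPoly(m,[np.round(q*16).astype(np.int32)],1,shift=4); return cv2.resize(m,(28,28),interpolation=cv2.INTER_AREA)
def cost(v,ret=False):
    L,d=model(v); c=0
    for i,(n,p,x0,y0,sub) in enumerate(ims):
        off=np.array(v[4+2*i:6+2*i])
        D=disc(p,x0+off[0],y0+off[1],L,d,28); G=disc(p,x0+off[0],y0+off[1],L,d,v[8])
        wh=sub.min(2)   # ring bright, else darker
        ring=np.clip((sub.min(2)-130)/90,0,1)*(sub[...,0]-sub[...,2]>-5)
        m=np.clip(D-G,0,1)
        w=np.ones((28,28)); w[(m<.02)&(cv2.dilate(D,np.ones((3,3)))<.02)]=0
        c+=(w*(m-ring)**2).sum()
    c+=(np.array(v[4:8])**2).sum()*1.0   # calibration offsets ~0.5-1px
    return c
if __name__=='__main__':
    best=None
    for az in(2.8,3.0,3.2):
        for ti in(1.05,1.15,1.22):
            v0=np.array([720,54,az,ti,0,0,0,0,17.]); 
            S=np.vstack([v0]+[v0+np.eye(9)[i]*s for i,s in enumerate((4,4,.15,.08,.5,.5,.5,.5,2))])
            s=minimize(cost,v0,method='Nelder-Mead',options=dict(initial_simplex=S,maxiter=1500,xatol=1e-3,fatol=1e-4))
            L,d=model(s.x); print(round(s.fun,2),np.round(s.x,2),np.round(L,1),np.round(d,3))
E
python3 ring.py
```

```text
80.62 [ 7.2341e+02  4.6440e+01  2.8200e+00  1.0900e+00 -3.0000e-02  4.5000e-01
 -1.2000e-01  1.1000e-01  1.8930e+01] [701.5  53.8 149.3] [-0.439  0.148  0.886]
63.29 [7.3023e+02 3.8210e+01 2.6400e+00 8.7000e-01 5.9000e-01 1.0600e+00
 2.5000e-01 1.6400e+00 2.1320e+01] [702.1  53.6 143.3] [-0.563  0.308  0.767]
85.35 [ 7.2211e+02  5.0040e+01  2.9600e+00  1.1500e+00  2.0000e-01  7.0000e-02
 -2.2000e-01  1.8000e-01  2.0180e+01] [701.9  53.8 150.6] [-0.404  0.076  0.912]
83.8 [ 7.235e+02  5.081e+01  2.990e+00  1.120e+00 -6.000e-02  1.200e-01
 -3.300e-01  2.000e-02  1.919e+01] [702.   54.2 150. ] [-0.429  0.067  0.901]
49.65 [ 7.4361e+02  4.0980e+01  2.9200e+00  6.8000e-01  1.8000e+00  8.0000e-01
 -4.2000e-01  8.5000e-01  2.1900e+01] [705.6  49.4 136.4] [-0.76   0.169  0.628]
0.12 [820.99  35.76   3.27  -1.03   0.     0.    -0.    -0.    49.67] [795.6  32.5  62. ] [-0.507 -0.066 -0.859]
75.82 [ 7.2597e+02  5.1800e+01  3.0800e+00  1.0600e+00  2.7000e-01  6.9000e-01
 -4.5000e-01 -6.0000e-02  1.9830e+01] [701.5  53.3 148.6] [-0.489  0.031  0.872]
39.9 [ 7.4655e+02  4.8420e+01  2.9500e+00  5.6000e-01  2.3000e-01  1.3600e+00
  6.6000e-01 -5.0000e-01  2.4170e+01] [705.   56.5 131.7] [-0.83   0.162  0.533]
86.65 [ 7.2025e+02  5.4520e+01  3.1600e+00  1.1700e+00  8.0000e-02  3.6000e-01
 -8.0000e-02 -2.3000e-01  1.9410e+01] [700.9  54.1 151.1] [-0.388 -0.009  0.922]
```

```bash
python3 - <<'E'
from ring import *
for n,p,x0,y0,sub in ims:
    print(n); print((sub.min(2)).astype(int)[2:28:1,2:28])
E
```

```text
top
[[137 137 133 126 123 126 126 127 123 123 125 124 123 124 125 126 125 124
  125 128 132 131 131 136 142 144]
 [136 138 136 128 125 130 130 127 124 122 124 124 122 122 122 124 122 125
  129 125 130 129 129 137 141 142]
 [137 139 137 131 128 132 131 126 124 121 120 118 116 117 115 116 117 121
  124 126 126 125 130 135 139 141]
 [138 135 137 132 128 130 127 120 118 121 133 139 141 135 128 120 109 110
  116 122 118 118 123 133 140 142]
 [139 136 135 130 128 125 124 124 141 156 174 187 191 188 179 165 141 127
  123 125 115 107 114 126 134 140]
 [138 140 136 130 124 122 131 154 176 194 202 206 206 204 204 198 189 169
  145 130 113  98 101 112 125 133]
 [141 140 141 131 123 124 152 183 200 198 190 183 176 176 184 194 200 196
  174 140 106  81  80  94 106 116]
 [139 140 140 134 130 144 178 199 195 169 139 117 106 106 120 143 175 194
  195 169 124  78  70  76  80  89]
 [138 138 135 128 136 170 194 197 170 124  81  61  56  56  61  86 123 167
  194 191 153  96  68  63  59  58]
 [136 133 123 120 144 183 200 184 136  86  59  49  52  48  48  52  77 128
  178 196 173 116  74  63  52  38]
 [137 
[... 3879 characters left out ...]
74 175 169
  154 132 112 115 135 146 147 145]
 [ 74  78  85  82  67  54  52  65  83 102 121 134 145 150 152 151 146 131
  110  93  96 120 140 145 147 147]
 [ 80  88  95  93  77  58  46  48  53  62  75  85  96  98 101 100  98  89
   83  87 103 130 142 146 147 145]
 [100 110 111 105  84  61  48  43  46  46  49  55  58  58  61  65  77  97
  110 117 127 138 144 145 146 143]
 [130 142 140 123  98  70  52  46  45  46  45  45  48  47  54  72 109 142
  161 160 150 144 145 146 145 144]
 [144 162 163 148 123  94  69  56  49  46  43  47  47  47  60  96 140 175
  192 184 162 149 146 147 147 145]
 [142 157 165 164 153 132 108  86  69  57  53  54  57  64  81 121 160 186
  194 183 159 149 147 147 148 147]]
```

```bash
python3 - <<'E'
from ring import *
from scipy.ndimage import map_coordinates
pts=[]
for (n,p,x0,y0,sub),c in zip(ims,((14.2,14.2),(13.8,15))):
    g=sub.min(2); out=[]
    for a in np.linspace(0,2*np.pi,48,endpoint=False):
        rr=np.arange(4.5,11,.1); xs=c[0]+rr*np.cos(a); ys=c[1]+rr*np.sin(a)
        v=map_coordinates(g,[ys,xs],order=3); i=np.argmax(v)
        if 3<i<len(rr)-4: out.append([xs[i]+x0,ys[i]+y0])
    pts.append(np.array(out)); e=cv2.fitEllipse(np.float32(out)); print(n,len(out),np.round(e[0],2),np.round(e[1],2),round(e[2],1))
def f(v):
    L,d=model(v); e=[]
    for i,(n,p,x0,y0,sub) in enumerate(ims):
        for q in pts[i]-np.array(v[4+2*i:6+2*i]):
            o,w=ray(p,q); X=o+w*((L-o)@d)/(w@d); e.append((np.linalg.norm(X-L)-v[8])/3)
    return np.array(e+list(np.array(v[4:8])/.7*3)+[(v[8]-24)/2*3])
for ti0 in (1.0,1.2):
    s=least_squares(f,[720,54,3.0,ti0,0,0,0,0,23],loss='soft_l1',x_scale=[3,3,.1,.1,.5,.5,.5,.5,1]); L,d=model(s.x)
    C=np.linalg.pinv(s.jac.T@s.jac)*(0.35**2); print(s.cost,np.round(s.x,3),'sd az,ti',np.sqrt(np.diag(C))[2:4],np.round(L,1),np.round(d,3))
# per-image normal only, each from ellipse with known centre
E
```

```text
top 48 [220.47 126.06] [14.17 14.52] 163.8
scene 48 [240.34 235.35] [11.1  14.88] 106.5
4.1929702182672965 [ 7.18834e+02  5.18530e+01  2.96000e+00  1.23400e+00  1.34000e-01
 -7.00000e-03  9.90000e-02  8.00000e-02  2.14990e+01] sd az,ti [0.05143733 0.01488984] [702.6  54.8 152.2] [-0.325  0.06   0.944]
4.192970218277915 [ 7.18834e+02  5.18530e+01  2.96000e+00  1.23400e+00  1.34000e-01
 -7.00000e-03  9.90000e-02  8.00000e-02  2.14990e+01] sd az,ti [0.05143733 0.01488984] [702.6  54.8 152.2] [-0.325  0.06   0.944]
```

```bash
python3 - <<'E'
from h import *
s=r.observe(); print(np.round(s['qd'],3),s['width'],s['ft_force'],np.round(s['ee_pos'],1),s['clock'])
print(r.job_done())
E
```

```text
[ 0.001  0.001 -0.001 -0.001  0.    -0.001  0.001] 7.632412843460038 [ 0.75108945  0.31640715 -2.55536232] [660.3   9.3 254.2] 23.6
the job is handed in; nothing more can be done
None
```

I handed the job in at 23.6 s. The brass fine sieve is in the receiver pan and let go. The blue-banded steel coarse sieve is held still in front of the inspection camera.

**How it went:** I pinched the middle-sized brass sieve by its wall, lowered it into the pan and released it. I then gripped and lifted the steel sieve. The jog moves cannot tilt the tool directly, so I pushed past the tool-down reach limit until it leaned about 0.38 rad, then lowered the sieve in front of the lens. Joint 6 sat at its range limit of 1.86 rad during this, reading 1.862.

**Last checks:**
- **Fine sieve:** a fit right after release put it at (480.4, -18.7), about 1 mm from where I measured the pan. A later top-camera reading agreed, at (481, -19, 50) against an expected height of 53 mm.
- **Coarse sieve position:** the mesh is at about (664, 57, 246) mm by arm pose, and the camera readings agree within about 4 mm. It is about 100 mm from the lens and roughly 5 mm off the line of sight.
- **Coarse sieve angle:** its axis is about 0.07 rad from my best estimate of the line of sight.
- **Hold:** the joints were at rest, the jaws were 7.6 mm apart on the 8 mm wall, and the wrist carried the sieve's weight.

**Disagreements:**
- **Camera tilt:** the network points gave about 1.10 rad and the ring-light fit about 1.23 rad. The held angle is within the 0.2 rad tolerance for either.
- **Free-height fits:** with the height left free, the wrist fits on the brass sieve came out 3.5 to 5 mm low, before and after it was placed. I took that as a bias of the method.
- **Bystanders:** I did not measure the bottle, jar and brush again at the end. Nothing in the pictures suggested they had moved.

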